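# Close the tub and print its label at the shop scale

## Task

Finish the tub that stands on the scale, with closed fingers: push its raised lid fully home, then press the round key on the console fully down so that it stays down and holds the weight, then press the long bar-shaped key fully down for a moment to print the label, and let it come up again. Do not press the square key, do not lift, tip or shift the tub, and leave the jars and other things on the counter where they are.

Things in the scene. Friction and masses are not known exactly. Their poses are not given: they have to be found in the camera images.
- tub: round kraft-board tub with a black, grey-centred lid, standing loose on the scale's pan; 84 mm wide at the foot, 96 mm at the top, 80 mm high without lid, about 0.5 kg (varies). Origin: centre of its underside, z up
- tub_lid (a joint): how far the lid is pushed down on the tub (m): 0 to 0.0015 at the start (raised), 0.009 fully home. It slides straight down against about 3.5 N of friction and stays where it is left
- lid_top (a point): centre of the lid's flat top, about 0.16 m above the counter at the start; the lid is a disc 102 mm across and 13 mm thick; moves down with the lid
- scale: counter scale, fixed: grey base with a square steel pan 230 x 230 mm, pan top 70 mm above the counter. Origin: centre of the underside, z up; stands left or right of the middle
- pan (a point): centre of the pan's top face, 70 mm above the counter; z up
- console: white key console, fixed, 150 mm (its x) by 260 mm (its y), 45 mm high, with a dark display strip along its far side and three keys in a row along its y, 80 mm apart, in any order. Origin: centre of the underside
- lock_key_top (a point): top centre of the round key, 38 mm across; all keys are dark grey plastic, their tops 16 mm above the console's top (z about 0.061) when up, travel 7 mm straight down
- lock_key (a joint): travel of the round key (m): 0 to 0.001 up at the start, 0.007 fully down. About 3.5 N moves it; it stays where it is left
- print_key_top (a point): top centre of the long bar key, 24 mm by 56 mm, long side along the row of keys; all keys are dark grey plastic, their tops 16 mm above the console's top (z about 0.061) when up, travel 7 mm straight down
- print_key (a joint): travel of the bar key (m): 0 up, 0.007 fully down; sprung: 1.5 N starts it, 5 N holds it fully down, it rises when let go
- square_key_top (a point): top centre of the square key, 34 mm by 34 mm, which must not be pressed; all keys are dark grey plastic, their tops 16 mm above the console's top (z about 0.061) when up, travel 7 mm straight down
- square_key (a joint): travel of the square key (m): 0 up, 0.007 fully down; sprung like the bar key
- jar_a: bystander: amber jar, 56 mm wide, 85 mm high; origin: centre of its underside
- jar_b: bystander: green jar, 52 mm wide, 70 mm high; origin: centre of its underside
- tub_c: bystander: closed tub like the one on the scale, 102 mm wide, 85 mm high, on the counter; origin: centre of its underside
- label_roll: bystander: roll of paper labels standing on end, 72 mm wide, 45 mm high; origin: centre of its underside
- carton: bystander: flat snack carton, 60 x 140 mm, 45 mm high; origin: centre of its underside
- can: bystander: steel can, 66 mm wide, 90 mm high; origin: centre of its underside
- spoon: bystander: steel spoon lying on the counter near the robot; origin: its underside
There are look-alikes about, which are no part of the job. Leave any blue look-alike of the tub alone.

How it is judged:
On the way, in this order (a step that is already met when the one before it is completed fails the run):
1. the tub's lid is pushed home, the round key still up (value of joint tub_lid above 0.0075 m and value of joint lock_key below 0.003 m), for 0.1 s.
2. the round key is pressed down, the lid home (value of joint tub_lid above 0.0075 m and value of joint lock_key above 0.0055 m), for 0.1 s.
3. the bar key is pressed down, the round key down and the lid home (all of step 2 and value of joint print_key above 0.005 m), for 0.1 s.
At the end, for the whole second after the job is handed in: The lid is home (pushed at least 7.5 of 9 mm), the round key is down (at least 5.5 of 7 mm), the bar key and the square key are up (under 2 mm), and the tub stands upright and at rest on the scale's pan (all of step 2 and value of joint each of print_key, square_key below 0.002 m and angle between tub's own z axis and vertical below 0.05 rad and horizontal distance between tub and pan below 0.085 m and z of tub in the frame of pan between -0.004 and 0.004 m and linear speed of tub below 0.01 m/s); the robot touches nothing.
It fails at once if the round key is pressed before the lid is home (value of joint lock_key above 0.004 m and value of joint tub_lid below 0.0075 m).
It fails at once if the bar key is pressed before the round key is down (value of joint print_key above 0.003 m and value of joint lock_key below 0.0055 m).
It fails at once if the square key is pressed (value of joint square_key above 0.003 m).
It fails at once if the tub is lifted off the pan, tipped, or shifted by more than 25 mm (z of tub in the frame of pan above 0.008 m or angle between tub's own z axis and vertical above 0.2 rad or distance of tub from where it was at the start of the episode above 0.025 m).
It fails at once if a bystander is moved by more than 25 mm (distance of any of jar_a, jar_b, tub_c, label_roll, carton, can, spoon from where it was at the start of the episode above 0.025 m).
It also fails if it takes over 54 s, if anything falls off the work surface, if the arm or the gripper's body presses on something with over 40 N, if the wrist force passes 120 N, or if a joint passes its speed limit or range.

## Robot

A 6-joint arm with a two-finger parallel gripper is mounted at the origin on the work surface. World frame = base frame: x ahead of the robot, y to its left, z up, the work surface at z = 0. Lengths are in m, angles in rad, forces in N, time in s.
With the tool pointing down it reaches from about 0.425 to 0.95 m from the base axis. Payload 3.5 kg.
Tool frame: the origin (TCP) lies between the finger pads; the fingertips stand 14 mm ahead of it and the grasp point (between the pads) lies 5 mm behind it (ctrl.tip_extent is the distance from the TCP to the fingertips, in m); x points along the fingers, z is the direction in which the jaws open and shut, and the axes are right-handed (so a half turn about x gives the same grasp; the last joint's range is limited). The gripper opens to 85 mm and grips with 20 to 120 N. Pads are 22 mm wide; open, the fingers measure 114 mm over their backs; the gripper's body (76 mm by 85 mm) begins 54 mm behind the grasp point. The pads swing forward as they close: fully open they stand 13 mm farther back than shut.
Start: joints at [1.15, 0.286, 1.577, -0, 1.279, -0.15], TCP at [0.181, 0.65, 0.245] pointing down, gripper open.
Joint ranges: [-2.77, 2.77], [-0.9, 2.22], [0.21, 2.48], [-1.53, 4.67], [0.24, 2.81], [-2.84, 2.84]. Speed limits (rad/s): [2.79, 2.79, 3.14, 3.14, 3.14, 3.14].

## Interface

Orientations are given as a unit quaternion [x, y, z, w].
In Python, from plant import ctrl gives the robot as it stands.
- The arm moves only by the tool move_arm, never from a script. Its argument "commands" is one flat list of numbers, 4 for each row, row after row: the shift along the tool's x, y, z in units of 25 mm (1.0 is 25 mm), then the turn about the tool's x in units of 5 degrees (1.0 is 5 degrees). A call has 1 to 20 rows; each row shifts and turns the commanded pose from where the row before left it, along the tool's axes as they then stand; what a row does not reach is not made up. A row lasts 1/8 s, in which the tool goes at most 62.5 mm and 10.7 degrees, less where a joint would pass 70% of its speed; a pose out of reach is approached as far as the arm can. A call is refused whole if a number of a shift passes 1 or a number of a turn 1, either way. A call with a gripper value outside its range is refused whole. "jaw" is the finger opening in mm, from 0 to 85.4, set as the call begins (left out, the last holds). The fingers move at their own pace and stop on an object; "force" is the grip in N (left out, the last holds). Time passes only in rows, so rows that do not move let the fingers close. It gives the time, the measured TCP pose, the force and the opening at its end, in the units of the state.
- ctrl.get_state(): the state, without advancing time (a new reading comes with each control period).
- ctrl.read_camera(name): name is "scene" or "top" or "wrist"; returns the picture (384x512x3 uint8, red, green, blue); there is no depth.
- ctrl.get_calibration(name): a dict with "camera_matrix" (3x3 intrinsics, pixels), "camera_from_world" (4x4, takes a point from world to camera coordinates); the wrist camera has in their place "mount" (4x4, takes a point from camera to tool coordinates, whose origin is the TCP and whose axes are the tool frame's). Camera axes: x right, y down, z forward; pixel columns grow to the right and rows downward; lengths in m; the calibration is good to about 2 mm. The wrist camera is an equidistant fisheye: a pixel r from the principal point sees the ray r / f radians off the axis. A picture is of the moment at which its call begins: read the wrist's pose just before it. get_calibration takes no time and is no camera call.
- ctrl.sign_off(): hands the job in, once; it reports no verdict.
The state is a dict: "time": time; "qpos": joint angles; "dq": joint speeds; "joint_efforts": joint torques, N m; "eef_pos": TCP position; "tcp_rot": TCP orientation; "contact_force": force on the tool from outside, world axes, zero at the start; "wrist_torque": the same for the moment, N m; "opening": opening from 0.0 (shut) to 1.0 (fully open).
Only numpy, scipy, OpenCV 4.12 (cv2) and the standard library are available. Lean on these libraries where they do the work, as an engineer would, in place of code of your own. Each camera call takes 0.05 s, during which the arm holds its last target.

## Working session

There is one attempt and no reset: what is moved stays moved. The work goes in short steps, Python scripts to look and compute and a tool call to move; the robot and the scene stay as the last step left them, time stands still between calls to the robot, and variables do not carry over. Pictures are saved under pics/ and viewed, and the job is handed in when it is done.

Besides the shell and the picture viewer there is one more tool, called after ">>>" as name(argument=value, ...) on one line, values as JSON. move_arm: Moves the arm, as the interface text tells. Its arguments: {"type":"object","properties":{"commands":{"type":"array"},"jaw":{"type":"number"},"force":{"type":"number"}},"required":["commands"]}

```bash
ls; mkdir -p pics
python3 - <<'E'
from plant import ctrl
import cv2,numpy as np
np.set_printoptions(precision=4,suppress=True)
for n in ["scene","top"]:
    im=ctrl.read_camera(n); cv2.imwrite(f"pics/{n}0.png",cv2.resize(im[:,:,::-1],None,fx=1.5,fy=1.5)); np.save(f"{n}0.npy",im)
    c=ctrl.get_calibration(n); print(n,c)
s=ctrl.get_state();print(s)
print(ctrl.get_calibration("wrist"),ctrl.tip_extent)
E
```

```text
pics
scene {'camera_matrix': array([[390.7085,   0.    , 255.9838],
       [  0.    , 390.7085, 187.9759],
       [  0.    ,   0.    ,   1.    ]]), 'camera_from_world': array([[ 0.0323,  0.9994, -0.0092,  0.0442],
       [ 0.6295, -0.0275, -0.7765, -0.2484],
       [-0.7763,  0.0193, -0.6301,  1.7748],
       [ 0.    ,  0.    ,  0.    ,  1.    ]])}
top {'camera_matrix': array([[383.7795,   0.    , 254.3716],
       [  0.    , 383.7795, 188.2518],
       [  0.    ,   0.    ,   1.    ]]), 'camera_from_world': array([[-0.0298, -0.9996,  0.0001, -0.0533],
       [-0.9844,  0.0293, -0.1735,  0.5543],
       [ 0.1735, -0.0052, -0.9848,  1.2882],
       [ 0.    ,  0.    ,  0.    ,  1.    ]])}
{'time': 0.1, 'qpos': array([ 1.15  ,  0.2871,  1.578 , -0.    ,  1.2786, -0.15  ]), 'dq': array([ 0.0007, -0.0008, -0.0033,  0.0006, -0.001 , -0.0002]), 'joint_efforts': array([  0.0001, -40.7299, -29.37  ,  -0.0002,   0.0035,   0.    ]), 'eef_pos': array([0.1803, 0.6499, 0.2441]), 'tcp_rot': array([-0.4283,  0.5636,  0.4276,  0.5623]), 'contact_force': array([-0.2425, -0.5796, -0.0768]), 'wrist_torque': array([-0.0225, -0.0117, -0.0148]), 'opening': 0.9999869146534636}
{'camera_matrix': array([[297.3186,   0.    , 257.3397],
       [  0.    , 297.3186, 192.4113],
       [  0.    ,   0.    ,   1.    ]]), 'mount': array([[-0.0002, -0.2825,  0.9593, -0.1289],
       [-0.0002, -0.9593, -0.2825,  0.072 ],
       [ 1.    , -0.0003,  0.0001, -0.0004],
       [ 0.    ,  0.    ,  0.    ,  1.    ]])} 0.014
```

View pics/scene0.png

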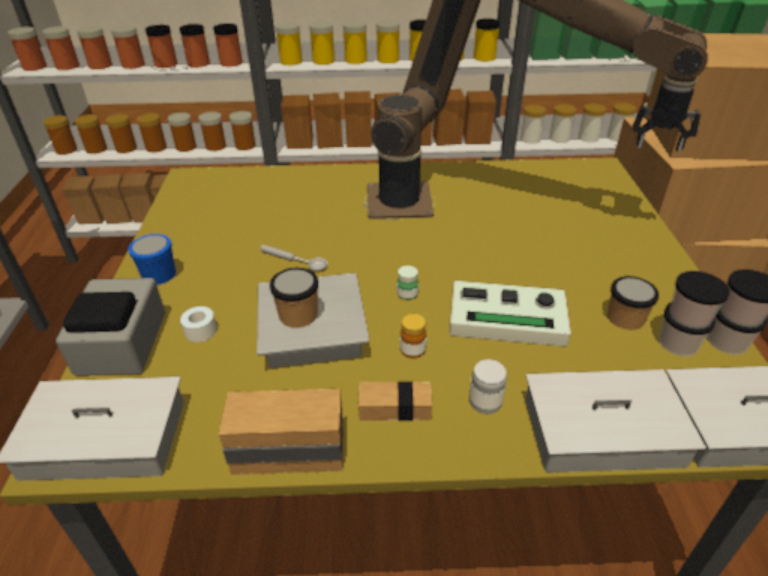

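View pics/top0.png

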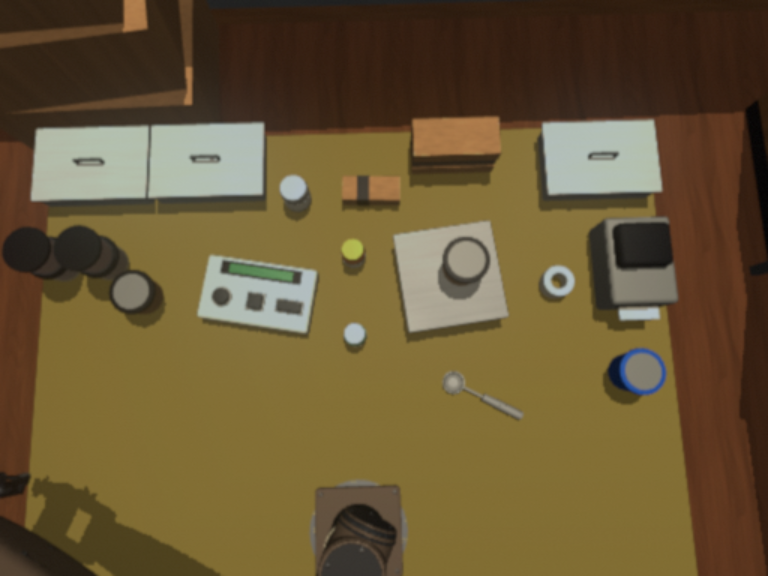

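The top view (1.5x) shows the lid near (466,261), the round key near (221,296), the square key at (255,301) and the bar key at (289,307). The blue look-alike is at (640,371), well away. Next I measure from both views.

```bash
cat > h.py <<'E'
import numpy as np,cv2
from plant import ctrl
np.set_printoptions(precision=4,suppress=True)
def cast(n,uv,z):
    c=ctrl.get_calibration(n);K=c["camera_matrix"];T=c["camera_from_world"];R=T[:3,:3];t=T[:3,3]
    o=-R.T@t;d=R.T@np.linalg.solve(K,[uv[0],uv[1],1]);return o+d*(z-o[2])/d[2]
E
python3 - <<'E'
from h import *
for n,rois in [("top",dict(keys=(135,190,208,212),lid=(285,150,340,200))),("scene",dict(keys=(303,188,380,207),lid=(175,172,220,205)))]:
    im=np.load(f"{n}0.npy")
    for k,(a,b,c,d) in rois.items():
        p=im[b:d,a:c].astype(int)
        cv2.imwrite(f"pics/{n}_{k}.png",cv2.resize(im[b:d,a:c,::-1],None,fx=8,fy=8,interpolation=0))
        if k=="keys":
            m=(p.max(2)<95).astype(np.uint8)
            N,L,S,C=cv2.connectedComponentsWithStats(m)
            for i in range(1,N):
                if S[i,4]>15: uv=C[i]+[a,b]; print(n,k,S[i],uv,cast(n,uv,.061))
        else:
            print(p[p.shape[0]//2,:].tolist())
E
```

```text
top keys [ 7  2 11 11 92] [146.9457 197.2391] [0.5299 0.3001 0.061 ]
top keys [30  6 10 11 91] [169.6044 200.5275] [0.5162 0.2222 0.061 ]
top keys [ 50  10  16   9 104] [192.1346 204.2019] [0.5012 0.145  0.061 ]
[[178, 175, 156], [179, 175, 157], [178, 175, 157], [178, 175, 156], [179, 176, 157], [179, 176, 157], [179, 176, 157], [179, 176, 157], [174, 170, 152], [145, 141, 126], [88, 85, 74], [68, 63, 55], [77, 72, 63], [104, 98, 86], [147, 140, 123], [163, 156, 138], [165, 157, 138], [163, 157, 138], [164, 157, 138], [164, 156, 138], [163, 156, 137], [162, 155, 137], [163, 157, 138], [163, 155, 137], [163, 155, 137], [162, 155, 136], [162, 155, 136], [162, 155, 136], [162, 154, 136], [161, 154, 135], [162, 155, 136], [161, 154, 136], [161, 153, 135], [160, 153, 135], [161, 153, 135], [161, 153, 134], [160, 154, 135], [149, 142, 125], [111, 106, 93], [72, 68, 59], [71, 67, 58], [112, 108, 95], [164, 158, 141], [173, 167, 149], [173, 167, 149], [172, 166, 148], [160, 153, 134], [131, 118, 86], [132, 112, 59], [135, 115, 59], [135, 115, 59], [135, 115, 59], [135, 115, 59], [136, 115, 
[... 280 characters left out ...]
123], [166, 155, 127], [144, 132, 106], [71, 67, 55], [34, 32, 33], [69, 66, 59], [131, 125, 110], [156, 149, 133], [156, 149, 132], [156, 150, 133], [157, 149, 134], [156, 150, 132], [157, 150, 134], [155, 149, 131], [156, 149, 133], [156, 150, 133], [157, 150, 133], [155, 149, 133], [157, 151, 135], [157, 150, 133], [157, 151, 134], [158, 151, 134], [157, 150, 134], [157, 150, 135], [156, 150, 134], [157, 150, 135], [156, 150, 133], [157, 150, 134], [157, 150, 134], [157, 151, 133], [152, 145, 129], [115, 110, 97], [46, 46, 42], [34, 31, 32], [27, 27, 28], [141, 135, 120], [177, 170, 153], [176, 169, 153], [177, 170, 153], [177, 169, 153], [176, 169, 151], [179, 173, 156], [178, 172, 155]]
```

Run:
```python
from h import *
for n,(a,b,c,d),th in [("top",(285,150,340,200),0),("scene",(175,172,220,205),0)]:
    im=np.load(f"{n}0.npy"); p=im[b:d,a:c]
    m=((p.max(2)<125)&(p.max(2).astype(int)-p.min(2)<30)).astype(np.uint8)
    print("\n".join("".join(".#"[v] for v in r) for r in m))
    # grey interior: bright component enclosed by ring
    N,L,S,C=cv2.connectedComponentsWithStats(1-m,connectivity=4)
    for i in range(1,N):
        if S[i,4]>150: uv=C[i]+[a,b]; print(n,S[i],uv,cast(n,uv,.16))
for n in ("top","scene"):
    a=cv2.imread(f"pics/{n}_keys.png"); cv2.imwrite(f"pics/{n}_keys.png",a); print(a.shape)
x=[cv2.imread(f"pics/{n}_keys.png") for n in("top","scene")]
h=sum(i.shape[0] for i in x);w=max(i.shape[1] for i in x);o=np.zeros((h,w,3),np.uint8);y=0
for i in x:o[y:y+i.shape[0],:i.shape[1]]=i;y+=i.shape[0]
cv2.imwrite("pics/kk.png",o)
```

```text
.......................................................
.......................................................
.......................................................
.......................................................
.......................................................
.......................................................
.......................................................
.......................................................
.....................#########.........................
..................###############......................
.................##################....................
...............#######........######...................
..............#####.............#####..................
..............####................####.................
.............####..................####................
............####....................###................
............###.....................####...............
...........####......................###...............
...........###.......................####..............
...........###......................
[... 2842 characters left out ...]
..########........
......######...............#########.........
......##########.......############..........
.......##########################............
.......#########################.............
.........#####################...............
...........#################.........##......
...............########..............##......
.....................................###.....
.....................................####....
.....................................####....
.....................................####....
scene [  0   0  45  33 885] [197.3853 186.9164] [ 0.5759 -0.2448  0.16  ]
scene [  8   8  26  16 313] [195.4089 187.4696] [ 0.5784 -0.2507  0.16  ]
(176, 584, 3)
(152, 616, 3)
```

View pics/kk.png

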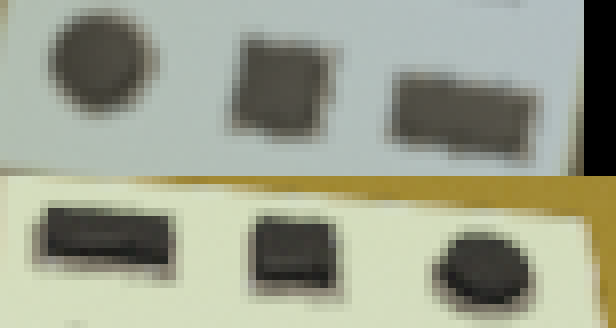

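```bash
cat >> h.py <<'E'
from scipy.spatial.transform import Rotation as Ro
def rel(p):
    s=ctrl.get_state();R=Ro.from_quat(s["tcp_rot"]).as_matrix()
    print("t",s["time"],"tcp",s["eef_pos"],"tip z",s["eef_pos"][2]+.014*R[2,0],"F",s["contact_force"],"open",s["opening"])
    print("rel units",R.T@(np.array(p)-s["eef_pos"])/.025)
    return R
E
python3 - <<'E'
from h import *
for p in [(.45,.4,.245),(.531,.3,.245),(.579,-.251,.245)]: R=rel(p)
print(R)
E
```

```text
t 0.1 tcp [0.1803 0.6499 0.2441] tip z 0.23005747326233944 F [-0.2425 -0.5796 -0.0768] open 0.9999869146534636
rel units [ -0.0275 -13.0686  -6.7456]
t 0.1 tcp [0.1803 0.6499 0.2441] tip z 0.23005747326233944 F [-0.2425 -0.5796 -0.0768] open 0.9999869146534636
rel units [ -0.0225 -17.2606  -9.7331]
t 0.1 tcp [0.1803 0.6499 0.2441] tip z 0.23005747326233944 F [-0.2425 -0.5796 -0.0768] open 0.9999869146534636
rel units [  0.019  -25.0065 -30.4562]
[[-0.0009 -0.9636  0.2675]
 [-0.002   0.2675  0.9636]
 [-1.      0.0003 -0.0021]]
```

>>> move_arm(commands=[0,-1,-0.55,0,0,-1,-0.55,0,0,-1,-0.55,0,0,-1,-0.55,0,0,-1,-0.55,0,0,-1,-0.55,0,0,-1,-0.55,0,0,-1,-0.55,0,0,-1,-0.55,0,0,-1,-0.55,0,0,-1,-0.55,0,0,-1,-0.55,0,0,-1,-0.55,0,0,-1,-0.55,0,0,-1,-0.55,0,0,-1,-0.55,0,0,-1,-0.55,0,0,-0.2,-0.4,0,0,0,0,0], jaw=0, force=60)

```text
time: 2.48
eef_pos: [0.5291, 0.3001, 0.2448]
tcp_rot: [-0.427, 0.564, 0.428, 0.563]
contact_force: [-0.8, 0.1, -0.9]
opening: 0.0
```

Run:
```python
from h import *
rel((.531,.3,.245));rel((.579,-.251,.245))
s=ctrl.get_state();np.savez("w1.npz",p=s["eef_pos"],q=s["tcp_rot"],im=ctrl.read_camera("wrist"))
im=np.load("w1.npz")["im"];cv2.imwrite("pics/w1.png",cv2.resize(im[:,:,::-1],None,fx=1.5,fy=1.5))
```

```text
t 2.475 tcp [0.5291 0.3001 0.2448] tip z 0.2308354536474413 F [-0.7892  0.1404 -0.8864] open 0.00012065517595493448
rel units [-0.0067 -0.0733  0.016 ]
t 2.475 tcp [0.5291 0.3001 0.2448] tip z 0.2308354536474413 F [-0.7892  0.1404 -0.8864] open 0.00012065517595493448
rel units [ -0.0081  -7.8396 -20.6995]
```

View pics/w1.png

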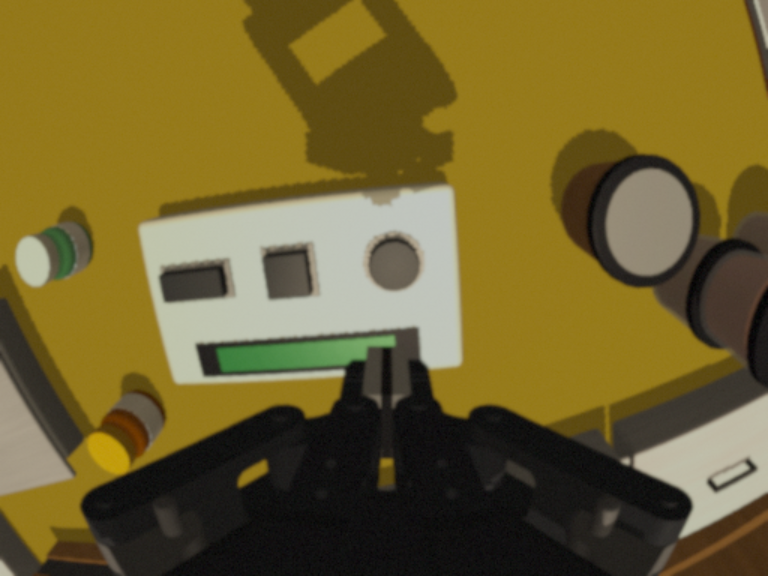

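The wrist view (1.5x) shows the console below the shut fingers. The round key is at (393,263), the square key at (289,272) and the bar key at (195,283). I'll cast rays from these for a third estimate.

```bash
cat >> h.py <<'E'
def wcast(p,q,uv,z):
    c=ctrl.get_calibration("wrist");K=c["camera_matrix"];M=c["mount"]
    d=(np.array(uv)-K[:2,2])/K[0,0];r=np.hypot(*d)
    v=np.array([*(d/r*np.sin(r)),np.cos(r)]);R=Ro.from_quat(q).as_matrix()
    o=R@M[:3,3]+p;v=R@M[:3,:3]@v;return o+v*(z-o[2])/v[2]
E
python3 - <<'E'
from h import *
w=np.load("w1.npz");im=w["im"];a,b,c,d=100,150,290,205
p=im[b:d,a:c]
m=(p.max(2)<135).astype(np.uint8)
N,L,S,C=cv2.connectedComponentsWithStats(m)
for i in range(1,N):
    if S[i,4]>100: print(S[i],C[i]+[a,b],wcast(w["p"],w["q"],C[i]+[a,b],.061))
for uv in [(393,263),(289,272),(193,284)]: print(wcast(w["p"],w["q"],np.array(uv)/1.5,.061))
E
```

```text
[146   6  34  37 978] [262.1963 174.6933] [0.5304 0.3048 0.061 ]
[  75   13   34   37 1045] [191.601  180.8976] [0.5159 0.2281 0.061 ]
[   6   23   47   29 1083] [129.2909 187.3915] [0.5023 0.1525 0.061 ]
[0.531  0.3044 0.061 ]
[0.5167 0.2291 0.061 ]
[0.5042 0.1507 0.061 ]
```

>>> move_arm(commands=[0,-0.39,-1,0,0,-0.39,-1,0,0,-0.39,-1,0,0,-0.39,-1,0,0,-0.39,-1,0,0,-0.39,-1,0,0,-0.39,-1,0,0,-0.39,-1,0,0,-0.39,-1,0,0,-0.39,-1,0,0,-0.39,-1,0,0,-0.39,-1,0,0,-0.39,-1,0,0,-0.39,-1,0,0,-0.39,-1,0,0,-0.39,-1,0,0,-0.39,-1,0,0,-0.39,-1,0,0,-0.39,-1,0,0,-0.39,-1,0])

```text
time: 5.03
eef_pos: [0.5841, -0.234, 0.2454]
tcp_rot: [-0.428, 0.563, 0.428, 0.563]
contact_force: [0.0, 0.6, 0.3]
opening: -0.001
```

>>> move_arm(commands=[0,0,-0.7,0,0.5,0,0,0,0.5,0,0,0,0,0,0,0])

```text
time: 5.52
eef_pos: [0.5781, -0.2489, 0.2177]
tcp_rot: [-0.427, 0.563, 0.43, 0.562]
contact_force: [-0.6, -0.2, -0.4]
opening: 0.001
```

Run:
```python
from h import *
rel((.579,-.251,.174))
s=ctrl.get_state();im=ctrl.read_camera("wrist");cv2.imwrite("pics/w2.png",cv2.resize(im[:,:,::-1],None,fx=1.5,fy=1.5))
for uv in []: pass
g=cv2.cvtColor(im,cv2.COLOR_RGB2GRAY);np.savez("w2.npz",p=s["eef_pos"],q=s["tcp_rot"],im=im)
```

```text
t 5.525 tcp [ 0.5781 -0.2489  0.2177] tip z 0.20372194407942606 F [-0.6243 -0.1917 -0.3957] open 0.0014189833442370232
rel units [ 1.7485 -0.0643 -0.0757]
```

View pics/w2.png

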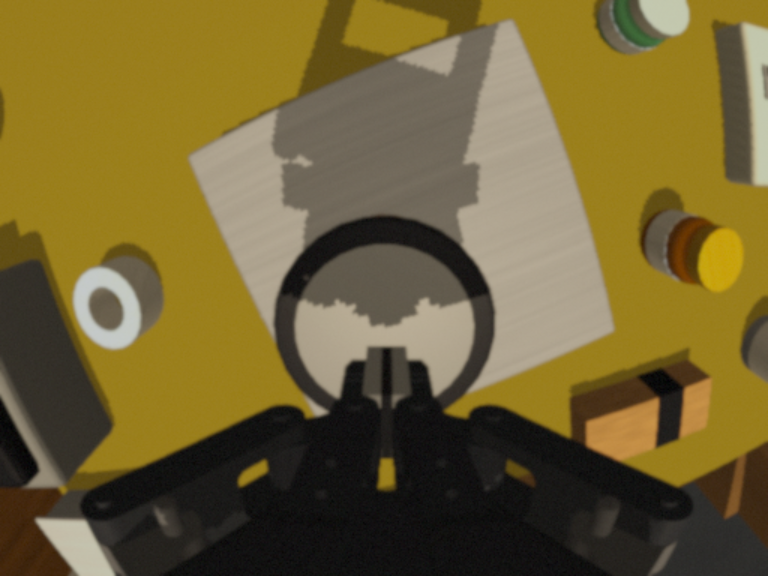

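The lid ring's outer edge runs from column 275 to 495 with its top at row 215. Its centre column (385) matches the finger column (386). I'll check the distance along the other axis.

Run:
```python
from h import *
w=np.load("w2.npz");R=Ro.from_quat(w["q"]).as_matrix()
P=[wcast(w["p"],w["q"],np.array(uv)/1.5,.159) for uv in [(385,215),(275,318),(495,318)]]
for p in P: print(p,np.linalg.norm(p[:2]-[.579,-.251]),R.T@(p-w["p"]))
```

```text
[ 0.5304 -0.2364  0.159 ] 0.05078403185434506 [ 0.0589  0.0491 -0.0008]
[ 0.5616 -0.2973  0.159 ] 0.04943307966751861 [ 0.0587  0.0028 -0.0511]
[ 0.5885 -0.2003  0.159 ] 0.05158702098583362 [0.0588 0.0027 0.0495]
```

>>> move_arm(commands=[0.5,0,-0.05,0,0.5,-0.05,0,0,0.4,0,0,0,0.2,0,0,0,0.1,0,0,0,0,0,0,0])

```text
time: 6.32
eef_pos: [0.5801, -0.2519, 0.1779]
tcp_rot: [-0.428, 0.563, 0.428, 0.563]
contact_force: [0.4, -1.7, 0.2]
opening: 0.002
```

>>> move_arm(commands=[0.06,0,0,0,0.06,0,0,0,0.06,0,0,0,0,0,0,0])

```text
time: 6.82
eef_pos: [0.5803, -0.2521, 0.1738]
tcp_rot: [-0.428, 0.563, 0.427, 0.563]
contact_force: [0.4, 0.5, 2.7]
opening: 0.002
```

>>> move_arm(commands=[0.06,0,0,0,0.06,0,0,0,0.06,0,0,0,0.06,0,0,0,0,0,0,0])

```text
time: 7.45
eef_pos: [0.5804, -0.2521, 0.169]
tcp_rot: [-0.428, 0.563, 0.428, 0.563]
contact_force: [-1.8, 1.3, 9.0]
opening: -0.002
```

>>> move_arm(commands=[0.06,0,0,0,0.06,0,0,0,0,0,0,0])

```text
time: 7.82
eef_pos: [0.5805, -0.2522, 0.1689]
tcp_rot: [-0.428, 0.563, 0.428, 0.563]
contact_force: [-5.4, 3.4, 17.9]
opening: 0.002
```

>>> move_arm(commands=[-0.1,0,0,0,-0.2,0,0,0,-0.5,0,0,0,-0.8,0,0,0,-0.8,0,0,0,-0.8,0,0,0,0,0,0,0])

```text
time: 8.7
eef_pos: [0.5812, -0.2525, 0.2479]
tcp_rot: [-0.43, 0.562, 0.426, 0.564]
contact_force: [-0.2, -0.3, 0.2]
opening: -0.002
```

Run:
```python
from h import *
rel((.531,.302,.245))
for n,(a,b,c,d) in [("scene",(165,165,245,240))]:
    im=ctrl.read_camera(n); o=np.load(f"{n}0.npy")
    cv2.imwrite("pics/s1.png",cv2.resize(np.hstack([o[b:d,a:c],im[b:d,a:c]])[:,:,::-1],None,fx=5,fy=5,interpolation=0))
```

```text
t 8.7 tcp [ 0.5812 -0.2525  0.2479] tip z 0.23385119835132545 F [-0.1738 -0.268   0.211 ] open -0.0020704716769780053
rel units [ 0.0354  7.866  20.837 ]
```

View pics/s1.png

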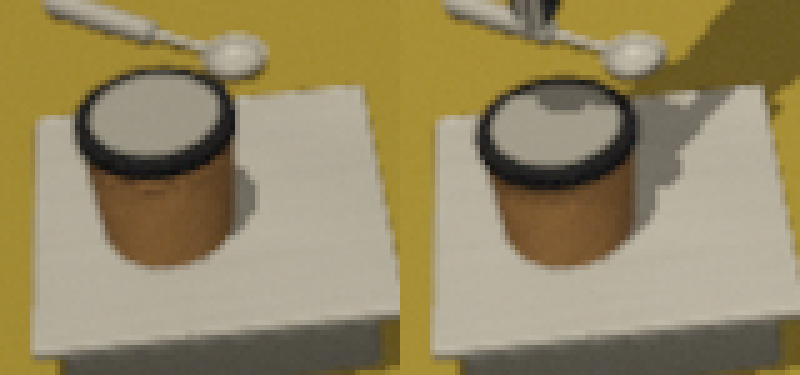

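In the scene view the lid rim moved down about 2 px, from row 70 to 80 in the 5x crop, which is about 9 mm. The foot has not moved, so the lid is home. On to the round key.

>>> move_arm(commands=[0,0.39,1,0,0,0.39,1,0,0,0.39,1,0,0,0.39,1,0,0,0.39,1,0,0,0.39,1,0,0,0.39,1,0,0,0.39,1,0,0,0.39,1,0,0,0.39,1,0,0,0.39,1,0,0,0.39,1,0,0,0.39,1,0,0,0.39,1,0,0,0.39,1,0,0,0.39,1,0,0,0.39,1,0,0,0.39,1,0,0,0.39,1,0,0,0.39,1,0])

```text
time: 11.25
eef_pos: [0.5238, 0.2842, 0.2435]
tcp_rot: [-0.428, 0.563, 0.429, 0.562]
contact_force: [-0.7, 0.0, -0.9]
opening: 0.001
```

>>> move_arm(commands=[0,0.07,0.84,0,1,0,0,0,1,0,0,0,1,0,0,0,1,0,0,0,1,0,0,0,0.5,0,0,0,0,0,0,0,0,0,0,0])

```text
time: 12.38
eef_pos: [0.5304, 0.3032, 0.108]
tcp_rot: [-0.428, 0.562, 0.428, 0.564]
contact_force: [-0.5, -0.1, -0.2]
opening: -0.003
```

Run:
```python
from h import *
rel((.531,.302,.075))
s=ctrl.get_state();im=ctrl.read_camera("wrist");cv2.imwrite("pics/w3.png",cv2.resize(im[:,:,::-1],None,fx=1.5,fy=1.5))
np.savez("w3.npz",p=s["eef_pos"],q=s["tcp_rot"],im=im)
```

```text
t 12.375 tcp [0.5304 0.3032 0.108 ] tip z 0.09396964135139065 F [-0.5127 -0.1403 -0.1507] open -0.0025820965885381677
rel units [ 1.3188 -0.0334 -0.0425]
```

View pics/w3.png

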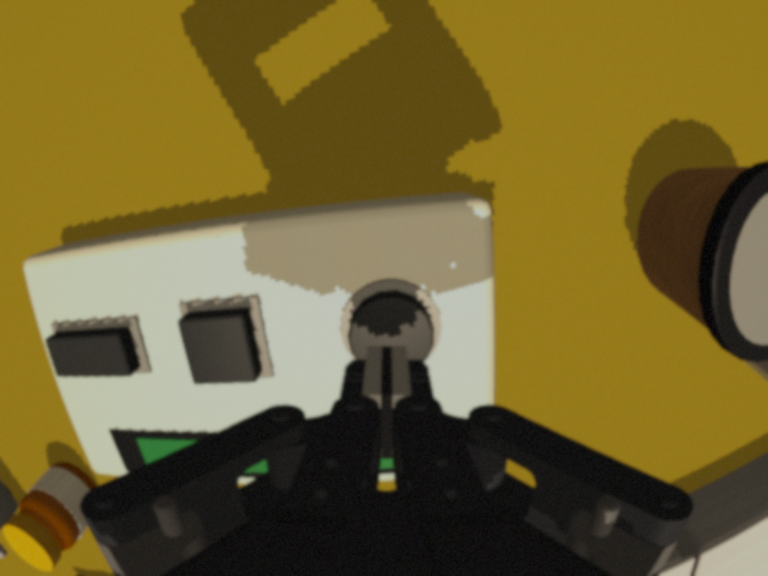

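The round key's top is centred near (390,333), in line with the shut fingers at column 387. I'll descend.

>>> move_arm(commands=[0.6,0,0,0,0.4,0,0,0,0.2,0,0,0,0.08,0,0,0,0.08,0,0,0,0.08,0,0,0,0,0,0,0])

```text
time: 13.3
eef_pos: [0.5299, 0.3029, 0.0711]
tcp_rot: [-0.428, 0.563, 0.428, 0.563]
contact_force: [-1.3, -0.6, 2.2]
opening: -0.001
```

>>> move_arm(commands=[0.06,0,0,0,0.06,0,0,0,0.06,0,0,0,0.06,0,0,0,0,0,0,0])

```text
time: 13.92
eef_pos: [0.5301, 0.303, 0.0678]
tcp_rot: [-0.428, 0.563, 0.428, 0.562]
contact_force: [-7.3, -3.0, 16.2]
opening: -0.003
```

>>> move_arm(commands=[0.04,0,0,0,0,0,0,0,-0.2,0,0,0,-0.4,0,0,0,-0.7,0,0,0,-0.7,0,0,0,0,0,0,0])

```text
time: 14.8
eef_pos: [0.5314, 0.3034, 0.1166]
tcp_rot: [-0.428, 0.561, 0.427, 0.565]
contact_force: [-0.0, 0.4, 0.2]
opening: 0.005
```

Run:
```python
from h import *
rel((.503,.147,.075))
```

```text
t 14.8 tcp [0.5314 0.3034 0.1166] tip z 0.10263259717357857 F [-0.0392  0.3801  0.1993] open 0.004933505380529957
rel units [ 1.6486 -0.5731 -6.3377]
```

>>> move_arm(commands=[0,-0.1,-1,0,0,-0.1,-1,0,0,-0.1,-1,0,0,-0.1,-1,0,0,-0.1,-1,0,0,-0.07,-1,0,0,0,-0.34,0,0,0,0,0,0,0,0,0])

```text
time: 15.92
eef_pos: [0.5012, 0.1469, 0.1139]
tcp_rot: [-0.428, 0.563, 0.428, 0.563]
contact_force: [0.5, 0.5, -0.2]
opening: -0.0
```

Run:
```python
from h import *
rel((.503,.147,.075))
s=ctrl.get_state();im=ctrl.read_camera("wrist");cv2.imwrite("pics/w4.png",cv2.resize(im[:,:,::-1],None,fx=1.5,fy=1.5))
np.savez("w4.npz",p=s["eef_pos"],q=s["tcp_rot"],im=im)
```

```text
t 15.925 tcp [0.5012 0.1469 0.1139] tip z 0.09986646274696011 F [ 0.5328  0.5109 -0.1548] open -0.00011153625459863575
rel units [ 1.5547 -0.0661  0.0236]
```

View pics/w4.png

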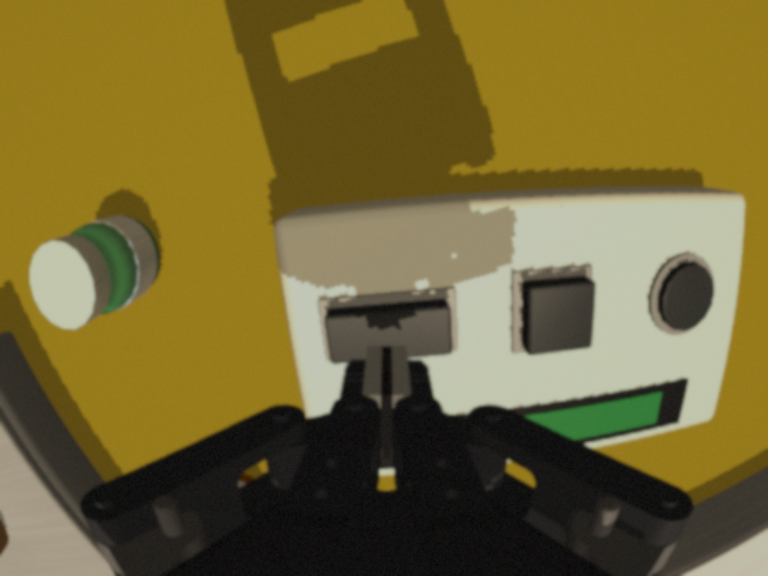

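The round key at (683,296) now sits visibly lower than the square key. The bar's top corners are about (328,314), (448,304), (451,352) and (331,360).

Run:
```python
from h import *
w=np.load("w4.npz")
for uv in [(328,314),(448,304),(451,352),(331,360),(389.5,332.5)]: p=wcast(w["p"],w["q"],np.array(uv)/1.5,.061);print(p)
rel(p)
```

```text
[0.4877 0.1241 0.061 ]
[0.4972 0.1754 0.061 ]
[0.5198 0.1717 0.061 ]
[0.5091 0.1185 0.061 ]
[0.5031 0.1476 0.061 ]
t 15.975 tcp [0.5013 0.1469 0.1139] tip z 0.09987056810979089 F [-0.9008  0.3102 -0.008 ] open 0.004162362879958823
rel units [ 2.1148 -0.0643  0.0432]
```

>>> move_arm(commands=[0.7,-0.06,0.04,0,0.5,0,0,0,0.2,0,0,0,0.1,0,0,0,0.08,0,0,0,0.08,0,0,0,0.08,0,0,0,0.08,0,0,0,0,0,0,0])

```text
time: 17.1
eef_pos: [0.5029, 0.1469, 0.0686]
tcp_rot: [-0.428, 0.563, 0.428, 0.563]
contact_force: [-1.9, -0.0, 4.2]
opening: 0.001
```

>>> move_arm(commands=[0.06,0,0,0,0.06,0,0,0,0.06,0,0,0,0,0,0,0])

```text
time: 17.6
eef_pos: [0.5032, 0.1469, 0.0677]
tcp_rot: [-0.428, 0.564, 0.428, 0.562]
contact_force: [-11.8, -1.8, 25.6]
opening: 0.003
```

Fully down: the tip is at 0.0537 with 25 N on it. Now I retreat and check.

>>> move_arm(commands=[-0.2,0,0,0,-0.3,0,0,0,-0.6,0,0,0,-0.8,0,0,0,-0.8,0,0,0,-0.8,0,0,0,0,-0.5,0,0,0,0,0,0,0,0,0,0])

```text
time: 18.73
eef_pos: [0.5143, 0.1433, 0.1499]
tcp_rot: [-0.427, 0.564, 0.428, 0.562]
contact_force: [-0.3, 0.8, -0.6]
opening: 0.001
```

Run:
```python
from h import *
rel((.5,.147,.15))
im=ctrl.read_camera("wrist");sc=ctrl.read_camera("scene")
cv2.imwrite("pics/w5.png",cv2.resize(im[:,:,::-1],None,fx=1.5,fy=1.5));cv2.imwrite("pics/s5.png",cv2.resize(sc[:,:,::-1],None,fx=1.5,fy=1.5))
```

```text
t 18.725 tcp [0.5143 0.1433 0.1499] tip z 0.13594598112868478 F [-0.2792  0.8147 -0.6384] open 0.0008257172431131317
rel units [-0.0007  0.5897 -0.0093]
```

View pics/w5.png

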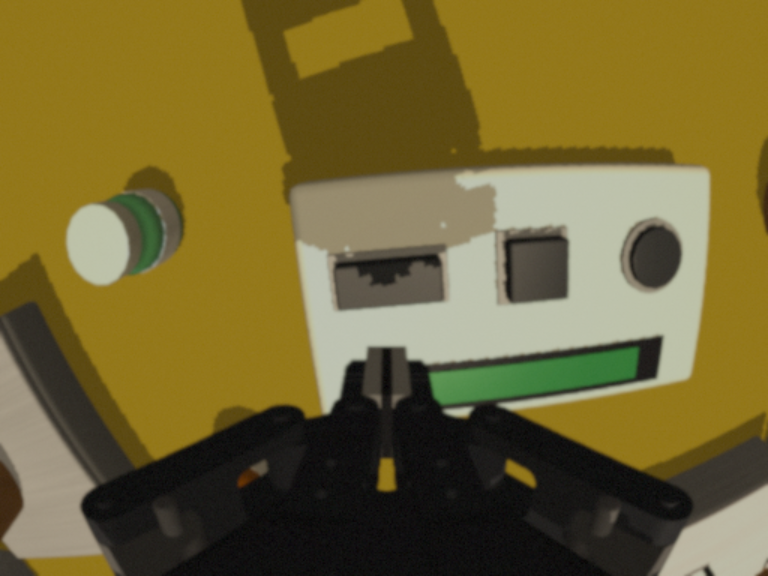

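View pics/s5.png

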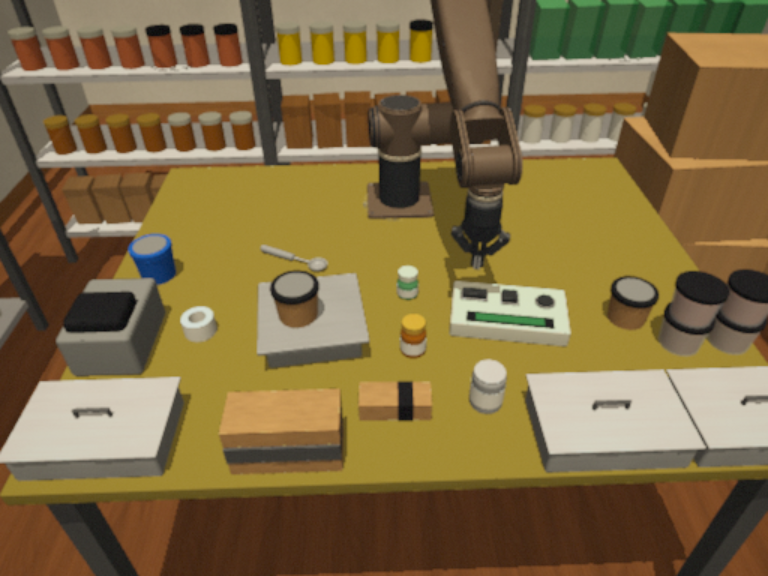

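The bar key at (389,280) is up again, the square key at (537,267) is up, and the round key at (655,257) is down. The tub stands on its pan, the bystanders are where they were, and the arm is clear. I'll hand in.

```bash
python3 -c "
from plant import ctrl
print(ctrl.sign_off())"
```

```text
the job is handed in; nothing more can be done
None
```

I finished the job in order with closed fingers and handed it in at about 18.8 s; `sign_off` gave no verdict.

- **Lid:** I pushed it down until it stopped, with the fingertip at z ≈ 0.155 and about 18 N on it. The scene picture shows it about 9 mm lower, with the tub's foot in the same place.
- **Round key:** I pressed it to tip z ≈ 0.054 with about 16 N, and it stayed down in the later wrist pictures.
- **Bar key:** I pressed it to tip z ≈ 0.054 with about 25 N, then let it go. The last wrist picture shows it up again.

In the last pictures the square key is still up, the tub stands on the pan and the bystanders look unmoved. The contact force was near zero with the arm clear, and no check failed.

**Disagreement between views:** the key positions from the top and scene cameras differed by about 14 mm in x, because the keys' sides show in the scene view. The wrist camera also differed from those two by 4 to 7 mm in y. I used values in between and confirmed each key with a close wrist view before pressing.

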